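Set the viewing stand and hold the loupe in focus over the bush

TASK

Turn the black feed knob of the viewing stand until the needle of its dial points at the green tab; this brings the brass bush in the stand to its set height. Then pick up the loupe by its handle and hold it level over the bush, with the lens centred on the bush and at the height of the red focus collar on the post. Finish while still holding the loupe there, clear of the stand; do not knock the stand with it and leave the other things on the table as they lie.

Things in the scene. Friction and masses are not known exactly. Their poses are not given: they have to be found in the camera images.
- stand: Fixed stand, base plate 100 mm (x) by 186 mm (y from -79 to +107 mm), 15 mm high. Origin on the table straight below the bush's axis, z up. At y = +75 mm: column 46 x 42 mm, on it a 76 mm dial (white face at z = 76 mm), above that the knob. At y = -60 mm: scale post, 8 mm diameter, top at z = 150 mm. Its -x and +x sides are open for the loupe's handle
- bush_top (a point): Centre of the top rim of the brass bush (17 mm body, 21 mm flange, 16 mm tall), which is fixed in the nest of the stand's carriage; z is 50 to 56 mm. The carriage rises 1.6 mm for each radian that the knob turns clockwise
- knob (a joint): Feed knob angle in rad, counter-clockwise from above positive, range -3.6 to 3.6. Round knurled black knob, vertical axis, 31 mm diameter, from z = 84 to 108 mm; turns stiffly (0.035 N m) and stays where it is left. From the start it has to turn clockwise by 0.9 to 3.2 rad (the needle half of that)
- knob_grip (a point): Point on the knob's axis at z = 98 mm, 10 mm below the knob's top: height to grip it
- needle (a joint): Angle of the dial needle in rad about the same axis as the knob, counter-clockwise from above positive; it turns half as far as the knob, the same way. At 0 it points along the stand's -x
- needle_tip (a point): Tip of the black needle, 31 mm from the knob's axis, 79 mm above the table
- tab_mark (a point): Middle of the green tab clamped on the dial's rim (8 mm wide), 31 mm from the knob's axis, 79 mm above the table; fixed. The needle tip has to come to this point
- collar: Red collar clamped on the scale post (18 mm diameter, 10 mm tall, white line round its middle, thumb screw on the side away from the bush). Origin at its centre, on the white line: the height at which the middle plane of the lens must be held. Fixed; z is 105 to 122 mm
- loupe: Black hand loupe lying flat on the table, 90 g, 14 mm thick all over. Origin on its underside below the grip point of the handle, 13 mm from the centre of mass (which lies towards the lens); z up. The handle is a straight flat-sided bar 15.5 mm wide (its y), from x = -35 to +63 mm; the lens in its round rim (60 mm diameter) has its centre at x = -80 mm
- lens (a point): Centre of the loupe's lens, 7 mm above the underside; its z is the lens axis
- handle (a point): Grip point of the loupe's handle, 7 mm above the underside, 80 mm from the lens centre
- ring_gauge: Bystander: loose steel ring, 44 mm diameter, 14 mm tall, lying flat
- plug_gauge: Bystander: loose steel plug gauge, 121 mm long (its y), 15 mm thick, lying down
- tweezers: Bystander: loose steel tweezers, 128 mm long (its y), 7 mm high, lying flat

How it is judged:
On the way, in this order (a step that is already met when the one before it is completed fails the run):
1. the needle has been brought to the green tab (tips within 4.5 mm) and the knob has come to rest (horizontal distance between needle_tip and tab_mark below 0.0045 m and velocity of joint knob between -0.1 and 0.1 rad/s), for 0.3 s.
2. the loupe has been lifted off the table in the fingers (height (world z) of handle above 0.05 m and contact force between the fingers and loupe above 1 N), for 0.2 s.
At the end, for the whole second after the job is handed in: Loupe still in the fingers by its handle (within 50 mm of its grip point), still, touching nothing else: lens within 8 mm of the bush's axis, within 5 mm of the collar's mid-height, within 0.10 rad of level; needle tip within 4.5 mm of the tab's middle (horizontal distance between needle_tip and tab_mark below 0.0045 m and horizontal distance between lens and bush_top below 0.008 m and z of lens in the frame of collar between -0.005 and 0.005 m and angle between lens's own z axis and vertical below 0.1 rad and distance between the grasp point and handle below 0.05 m and contact force between the fingers and loupe above 1 N and contact force between loupe and stand below 0.2 N and linear speed of loupe below 0.02 m/s and contact force between loupe and collar below 0.2 N); the arm keeps its last pose, push and grip.
It fails at once if the loupe knocks the stand with more than 10 N (contact force between loupe and stand above 10 N or contact force between loupe and collar above 10 N).
It fails at once if the ring, the plug gauge or the tweezers are pushed more than 20 mm (distance of any of ring_gauge, plug_gauge, tweezers from where it was at the start of the episode above 0.02 m).
It also fails if it takes over 70 s, if anything falls off the work surface, if the arm or the gripper's body presses on something with over 40 N, if the wrist force passes 120 N, or if a joint passes its speed limit or range.

ROBOT

A 6-joint arm with a two-finger parallel gripper is mounted at the origin on a cart in front of the work surface, level with it; the furniture and walls round the work are solid. World frame = base frame: x ahead of the robot, y to its left, z up, the work surface at z = 0. Lengths are in m, angles in rad, forces in N, time in s.
With the tool pointing down it reaches from about 0.375 to 0.9 m from the base axis. Payload 3.1 kg.
Tool frame: the origin (TCP) lies midway between the tips of the shut fingers; the grasp point (between the pads) lies 19 mm behind it (manip.grasp_offset is the distance from the TCP to the grasp point, in m); z points along the fingers, y is the line along which they close (so a half turn about z gives the same grasp; the last joint's range is limited). The gripper opens to 85 mm and grips with 20 to 120 N. Pads are 22 mm wide; open, the fingers measure 114 mm over their backs; the gripper's body (76 mm by 85 mm) begins 54 mm behind the grasp point. The pads swing forward as they close: fully open they stand 13 mm farther back than shut.
Start: joints at [-1.298, 0.527, 1.433, -0, 1.181, -0.178], TCP at [0.272, -0.563, 0.231] pointing down, gripper open.
Joint ranges: [-3.08, 3.08], [-0.75, 2.2], [0.22, 2.44], [-1.43, 4.57], [0, 2.65], [-2.85, 2.85]. Speed limits (rad/s): [2.79, 2.79, 3.14, 3.14, 3.14, 3.14].

INTERFACE

Orientations are given as a unit quaternion [x, y, z, w].
In Python, from station import sensors, cams, order, manip gives the robot as it stands.
- The arm moves only by the tool move_arm, never from a script. Its argument "targets" is a list of rows, each an object of numbers: "dx", "dy", "dz": the shift along the world's x, y, z normalised to -1 to 1, where 1 is 25 mm; "rx", "ry", "rz": the turn, a rotation vector about the world's x, y, z normalised to -1 to 1, where 1 is 30 degrees. A call has exactly 10 rows; each row shifts and turns the commanded pose from where the row before left it; what a row does not reach is not made up. A row lasts 1/8 s, in which the tool goes at most 62.5 mm and 10.7 degrees, less where a joint would pass 70% of its speed; a pose out of reach is approached as far as the arm can. A call with a number of a shift or a turn outside -1 to 1 is refused whole. A call with a gripper value outside its range is refused whole. "claw" is the opening in per cent of the stroke, from 0 (shut) to 100 (fully open), set as the call begins (left out, the last holds). The fingers move at their own pace and stop on an object; "newtons" is the grip in N (left out, the last holds). Time passes only in rows, so rows that do not move let the fingers close, or fill a call up. It gives the time, the measured TCP pose, the force, the opening and the grip force at its end, in the units of the state.
- sensors.sense(): the state, without advancing time (a new reading comes with each control period).
- cams.snapshot(name): name is "side" or "top"; returns the picture (420x560x3 uint8, red, green, blue); there is no depth.
- cams.camera_model(name): a dict with "fx", "fy", "cx", "cy" (pixels), "extrinsics" (4x4, takes a point from world to camera coordinates). Camera axes: x right, y down, z forward; pixel columns grow to the right and rows downward; lengths in m; the calibration is good to about 2 mm. A picture is of the moment at which its call begins. camera_model takes no time and is no camera call.
- order.sign_off(): hands the job in; it is judged then, once.
The state is a dict: "t": time; "q": joint angles; "qd": joint speeds; "tau": joint torques, N m; "tcp_pos": TCP position; "tool_rot": TCP orientation; "force": force on the tool from outside, world axes, zero at the start; "ft_torque": the same for the moment, N m; "finger_gap": opening from 0.0 (shut) to 1.0 (fully open); "gripper_force": force on a finger pad.
Only numpy, scipy, OpenCV 4.12 (cv2) and the standard library are available. Lean on these libraries where they do the work, as an engineer would, in place of code of your own. Each camera call takes 0.05 s, during which the arm holds its last target. There are 200 camera calls.

## Working session

There is one attempt and no reset: what is moved stays moved. The work goes in short steps, Python scripts to look and compute and a tool call to move; the robot and the scene stay as the last step left them, time stands still between calls to the robot, and variables do not carry over. Pictures are saved under pics/ and viewed, at most 10 in all, crops included, and the job is handed in when it is done.

Besides the shell and the picture viewer there is one more tool, called after ">>>" as a command line: name --argument value ..., lists and objects as JSON in quotes. move_arm: Moves the arm, as the interface text tells. Scaled input: -1 to 1 covers 25 mm each way for a shift and 30 degrees each way for a turn. Its arguments: {"type":"object","properties":{"targets":{"type":"array"},"claw":{"type":"number"},"newtons":{"type":"number"}},"required":["targets"]}

```bash
mkdir -p pics; cat > h.py <<'E'
import numpy as np, cv2
from station import sensors, cams, order, manip
def save(n,f,crop=None,s=1):
    im=cams.snapshot(n)[:,:,::-1]
    if crop: x0,y0,x1,y1=crop; im=im[y0:y1,x0:x1]
    cv2.imwrite('pics/'+f,cv2.resize(im,None,fx=s,fy=s,interpolation=cv2.INTER_CUBIC))
def ray(n,u,v):
    m=cams.camera_model(n);E=np.array(m['extrinsics']);R=E[:3,:3];t=E[:3,3]
    d=R.T@np.array([(u-m['cx'])/m['fx'],(v-m['cy'])/m['fy'],1]);return -R.T@t,d
def atz(n,u,v,z):
    c,d=ray(n,u,v);return c+d*(z-c[2])/d[2]
def proj(n,p):
    m=cams.camera_model(n);E=np.array(m['extrinsics']);q=E[:3,:3]@np.array(p)+E[:3,3]
    return np.array([m['fx']*q[0]/q[2]+m['cx'],m['fy']*q[1]/q[2]+m['cy']])
E
python3 - <<'E'
from h import *
save('top','t0.png',s=1.4);save('side','s0.png',s=1.4)
for n in('top','side'):
    m=cams.camera_model(n);print(n,m['fx'],ray(n,m['cx'],m['cy']))
s=sensors.sense();print(s['tcp_pos'],s['tool_rot'],s['t'],manip.grasp_offset)
E
```

```text
top 512.2375581363784 (array([0.28545833, 0.10673653, 1.2379918 ]), array([ 0.20391465,  0.00701391, -0.97896354]))
side 439.8808048951924 (array([0.09992071, 0.72769914, 0.5495787 ]), array([ 0.46714439, -0.7112088 , -0.52531721]))
[ 0.27217228 -0.56192234  0.23045185] [ 9.74703328e-01  2.23500601e-01 -4.85558930e-05 -9.49253108e-04] 0.1 0.0187
```

View pics/t0.png

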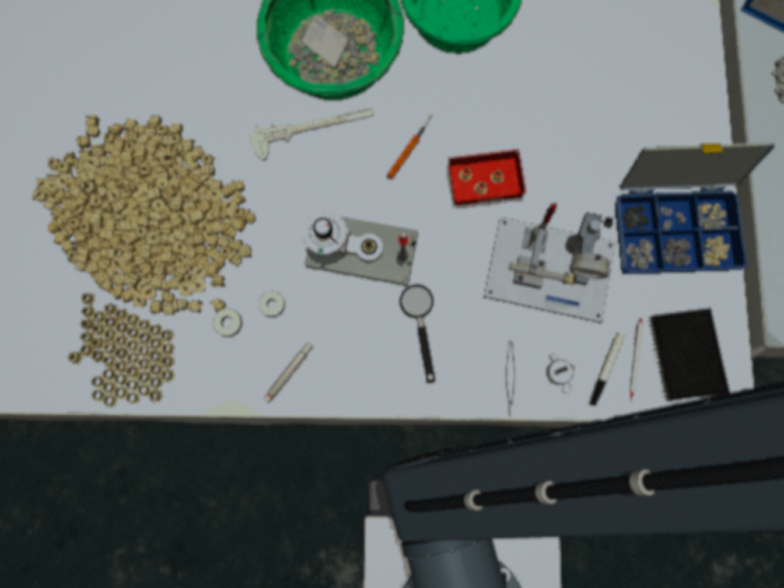

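View pics/s0.png

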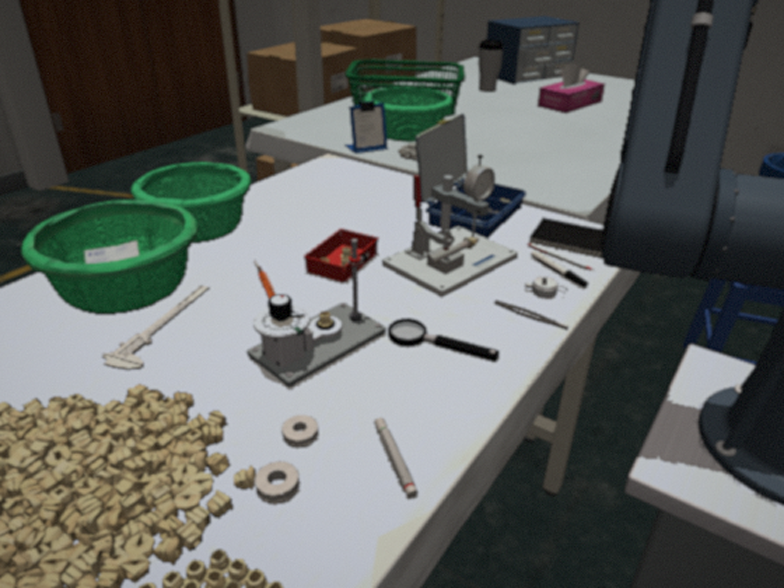

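The top picture shows the stand's knob near (323,228), bush (369,246), collar (403,241), and the loupe from its lens (417,300) to its handle end (431,380), all in 1.4x pixels. Next I take close crops.

```bash
python3 - <<'E'
from h import *
save('top','t1.png',(210,145,320,280),s=4.4);save('side','s1.png',(170,160,370,280),s=4)
E
```

```text
(no output)
```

View pics/t1.png

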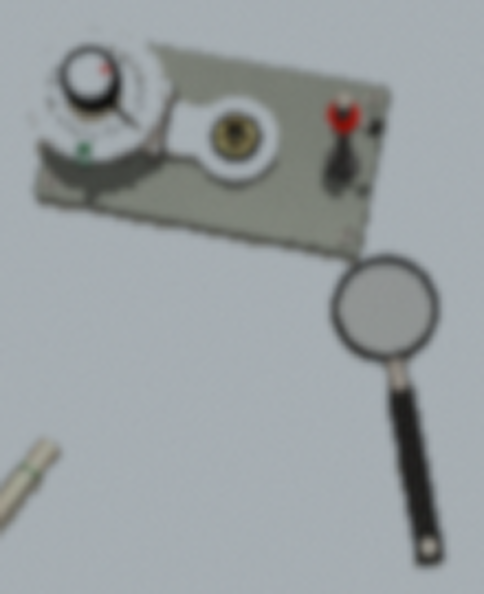

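View pics/s1.png

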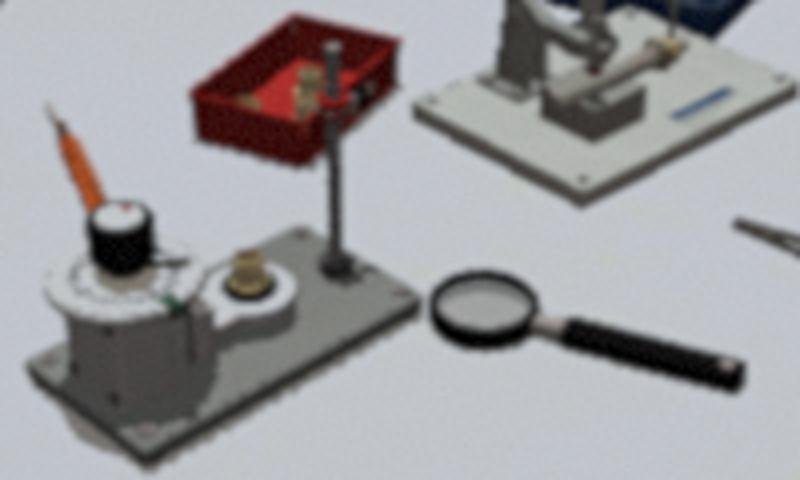

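Top crop: knob top (92,72), needle tip about (136,126), green tab (84,151), bush (236,134), collar (344,113), lens (386,307), handle end (430,560). Side crop: knob top (121,217), needle tip (188,262), tab (172,301), bush (249,257), collar (334,100).

```bash
cat >> h.py <<'E'
T=lambda x,y:(210+(x+.5)/4.4-.5,145+(y+.5)/4.4-.5)
S=lambda x,y:(170+(x+.5)/4-.5,160+(y+.5)/4-.5)
E
python3 - <<'E'
from h import *
np.set_printoptions(precision=4,suppress=True)
def tri(a,b):
    c1,d1=ray('top',*T(*a));c2,d2=ray('side',*S(*b))
    x=np.linalg.lstsq(np.c_[d1,-d2],c2-c1,rcond=None)[0];p,q=c1+d1*x[0],c2+d2*x[1]
    return (p+q)/2,np.linalg.norm(p-q)
for n,a,b,z in [('knobtop',(92,72),(121,217),.108),('needle',(136,126),(188,262),.079),('tab',(84,151),(172,301),.079),('bush',(236,134),(249,257),.053),('collar',(344,114),(334,100),.114),('lens',(386,307),(486,307),.012)]:
    print(n,tri(a,b),atz('top',*T(*a),z),atz('side',*S(*b),z))
for a in [(386,307),(398,375),(430,560)]: print(atz('top',*T(*a),.013))
print('side hand end',atz('side',*S(738,368),.013))
# base plate corners z=.015
for a in [(155,40),(390,88),(360,255),(37,198)]: print(atz('top',*T(*a),.015))
for b in [(300,228),(420,302),(150,458),(27,367)]: print('s',atz('side',*S(*b),.015))
E
```

```text
knobtop (array([0.6167, 0.2324, 0.105 ]), np.float64(0.003048537426313181)) [0.6172 0.2329 0.108 ] [0.6115 0.2354 0.108 ]
needle (array([0.5957, 0.2113, 0.0763]), np.float64(0.0026035634860324766)) [0.5961 0.2118 0.079 ] [0.5915 0.2139 0.079 ]
tab (array([0.5819, 0.2386, 0.0747]), np.float64(0.0030843438598792397)) [0.5821 0.239  0.079 ] [0.5758 0.2427 0.079 ]
bush (array([0.6003, 0.1599, 0.0494]), np.float64(0.0001829066639662037)) [0.5992 0.1597 0.053 ] [0.5967 0.164  0.053 ]
collar (array([0.5918, 0.1006, 0.1179]), np.float64(0.0032774854131276043)) [0.5943 0.1014 0.114 ] [0.5944 0.0946 0.114 ]
lens (array([0.5113, 0.0756, 0.0072]), np.float64(0.0038717722317017783)) [0.5122 0.0766 0.012 ] [0.5057 0.081  0.012 ]
[0.512  0.0766 0.013 ]
[0.4741 0.0698 0.013 ]
[0.3734 0.052  0.013 ]
side hand end [0.3722 0.0522 0.013 ]
[0.6637 0.2083 0.015 ]
[0.637  0.0752 0.015 ]
[0.5408 0.0912 0.015 ]
[0.5712 0.2716 0.015 ]
s [0.6305 0.0815 0.015 ]
s [0.5343 0.1012 0.015 ]
s [0.5635 0.2776 0.015 ]
s [0.6603 0.2613 0.015 ]
```

```bash
cat > fit.py <<'E'
from h import *
from scipy.optimize import least_squares
from scipy.spatial.transform import Rotation as Ro
np.set_printoptions(precision=4,suppress=True)
def model(p):
    x,y,a,tab,nd,bz,cz=p[:7]
    k=np.array([0,.075])
    tip=lambda t:np.r_[k-.031*np.array([np.cos(t),np.sin(t)]),.079]
    L={'knob':[0,.075,.108],'needle':tip(nd),'tab':tip(tab),'bush':[0,0,bz],'col':[0,-.06,cz],
     'c1':[.05,-.079,.015],'c2':[-.05,-.079,.015],'c3':[-.05,.107,.015],'c4':[.05,.107,.015],'post':[0,-.06,.150]}
    R=Ro.from_euler('z',a).as_matrix()
    return {n:R@np.array(v)+[x,y,0] for n,v in L.items()}
O=[('top','knob',T(91,71)),('top','needle',T(136,126)),('top','tab',T(84,151)),('top','bush',T(236,134)),('top','col',T(344,115)),
('top','c1',T(390,88)),('top','c2',T(360,257)),('top','c3',T(37,198)),('top','post',T(345,101)),
('side','knob',S(121,215)),('side','needle',S(188,262)),('side','tab',S(172,301)),('side','bush',S(249,257)),('side','col',S(334,101)),
('side','c1',S(300,228)),('side','c2',S(420,302)),('side','c3',S(150,458)),('side','c4',S(27,367)),('side','post',S(334,43))]
def res(p):
    M=model(p);r=[]
    off={'top':p[7:10],'side':p[10:13]}
    for c,n,uv in O: r+=list((proj(c,M[n]+off[c])-np.array(uv)))
    return np.r_[r,p[7:13]/.002]
if __name__=='__main__':
    s=least_squares(res,[.6,.16,-.17,.9,1.5,.053,.114]+[0]*6,loss='soft_l1')
    print(s.x);print(s.fun[:-6].reshape(-1,2).round(2).tolist())
    for n,v in model(s.x).items():print(n,v)
    p=s.x;print('needle must turn',np.degrees(p[3]-p[4]),'knob',np.degrees(2*(p[3]-p[4])))
    print('lens top',atz('top',*T(386,307),.012)-p[7:10],'end',atz('top',*T(430,560),.012)-p[7:10])
    print('lens side',atz('side',*S(486,307),.012)-p[10:13],'end',atz('side',*S(738,368),.012)-p[10:13])
E
python3 fit.py
```

```text
Traceback (most recent call last):
  File "fit.py", line 23, in <module>
    s=least_squares(res,[.6,.16,-.17,.9,1.5,.053,.114]+[0]*6,loss='soft_l1')
  File "fit.py", line 20, in res
    for c,n,uv in O: r+=list((proj(c,M[n]+off[c])-np.array(uv)))
                              ~~~~^^^^^^^^^^^^^^^
  File "h.py", line 13, in proj
    m=cams.camera_model(n);E=np.array(m['extrinsics']);q=E[:3,:3]@np.array(p)+E[:3,3]
ValueError: time passes only in moves, steps and waits
```

```bash
cat >> h.py <<'E'
import functools
_cm=functools.cache(cams.camera_model)
class cams:
    snapshot=staticmethod(cams.snapshot); camera_model=staticmethod(_cm)
E
python3 fit.py
```

```text
[ 0.6     0.1611 -0.1662  0.0409  1.0994  0.0528  0.121   0.0013 -0.0005
  0.0001 -0.0013  0.0005 -0.0023]
[[-0.53, 1.63], [0.91, 0.32], [0.26, -0.39], [-0.36, -0.87], [0.01, 0.17], [0.33, -0.25], [0.13, 0.25], [-1.15, 0.53], [-0.12, -0.13], [0.21, 1.66], [0.75, 0.04], [-0.56, -0.61], [0.07, 0.19], [-0.15, -0.04], [0.17, -0.93], [1.7, -1.45], [-0.53, -0.41], [-0.89, -0.64], [-0.38, 1.78]]
knob [0.6124 0.235  0.108 ]
needle [0.594  0.2101 0.079 ]
tab [0.5817 0.2389 0.079 ]
bush [0.6    0.1611 0.0528]
col [0.5901 0.1019 0.121 ]
c1 [0.6363 0.0749 0.015 ]
c2 [0.5376 0.0914 0.015 ]
c3 [0.5684 0.2749 0.015 ]
c4 [0.667  0.2583 0.015 ]
post [0.5901 0.1019 0.15  ]
needle must turn -60.64418108028943 knob -121.28836216057886
lens top [0.5108 0.0771 0.0119] end [0.3721 0.0525 0.0119]
lens side [0.5071 0.0805 0.0143] end [0.374  0.0504 0.0143]
```

The fit puts the knob axis at about (0.613, 0.235), with a clockwise knob turn of about 121° needed. The bush is at (0.600, 0.161), the collar at z ≈ 0.12, and the loupe's axis lies at about 10.6°. I start the approach, gripper partly closed and yawed to 120°.

>>> move_arm --targets '[{"dx": 0.43, "dy": 1, "dz": 0.3, "rz": 0.104}, {"dx": 0.43, "dy": 1, "dz": 0.3, "rz": 0.104}, {"dx": 0.43, "dy": 1, "dz": 0.3, "rz": 0.104}, {"dx": 0.43, "dy": 1, "dz": 0.1, "rz": 0.104}, {"dx": 0.43, "dy": 1, "rz": 0.104}, {"dx": 0.43, "dy": 1, "rz": 0.104}, {"dx": 0.43, "dy": 1, "rz": 0.104}, {"dx": 0.43, "dy": 1, "rz": 0.104}, {"dx": 0.43, "dy": 1, "rz": 0.104}, {"dx": 0.43, "dy": 1, "rz": 0.104}]' --claw 75 --newtons 30

```text
schema error: expected keys dx, dy, dz, rx, ry, rz
```

>>> move_arm --targets '[{"dx": 0.43, "dy": 1, "rz": 0.104}, {"dx": 0.43, "dy": 1, "rz": 0.104}, {"dx": 0.43, "dy": 1, "rz": 0.104}, {"dx": 0.43, "dy": 1, "rz": 0.104}, {"dx": 0.43, "dy": 1, "rz": 0.104}, {"dx": 0.43, "dy": 1, "rz": 0.104}, {"dx": 0.43, "dy": 1, "rz": 0.104}, {"dx": 0.43, "dy": 1, "rz": 0.104}, {"dx": 0.43, "dy": 1, "rz": 0.104}, {"dx": 0.43, "dy": 1, "rz": 0.104}]'

```text
schema error: expected keys dx, dy, dz, rx, ry, rz
```

>>> move_arm --targets '[{"dx": 0.43, "dy": 1, "rz": 0.104}, {"dx": 0.43, "dy": 1, "rz": 0.104}, {"dx": 0.43, "dy": 1, "rz": 0.104}, {"dx": 0.43, "dy": 1, "rz": 0.104}, {"dx": 0.43, "dy": 1, "rz": 0.104}, {"dx": 0.43, "dy": 1, "rz": 0.104}, {"dx": 0.43, "dy": 1, "rz": 0.104}, {"dx": 0.43, "dy": 1, "rz": 0.104}, {"dx": 0.43, "dy": 1, "rz": 0.104}, {"dx": 0.43, "dy": 1, "rz": 0.104}]'

```text
schema error: expected keys dx, dy, dz, rx, ry, rz
```

All six keys are required in each row.

>>> move_arm --targets '[{"dx": 0.43, "dy": 1, "dz": 0.3, "rx": 0, "ry": 0, "rz": 0.104}, {"dx": 0.43, "dy": 1, "dz": 0.3, "rx": 0, "ry": 0, "rz": 0.104}, {"dx": 0.43, "dy": 1, "dz": 0.3, "rx": 0, "ry": 0, "rz": 0.104}, {"dx": 0.43, "dy": 1, "dz": 0.1, "rx": 0, "ry": 0, "rz": 0.104}, {"dx": 0.43, "dy": 1, "dz": 0, "rx": 0, "ry": 0, "rz": 0.104}, {"dx": 0.43, "dy": 1, "dz": 0, "rx": 0, "ry": 0, "rz": 0.104}, {"dx": 0.43, "dy": 1, "dz": 0, "rx": 0, "ry": 0, "rz": 0.104}, {"dx": 0.43, "dy": 1, "dz": 0, "rx": 0, "ry": 0, "rz": 0.104}, {"dx": 0.43, "dy": 1, "dz": 0, "rx": 0, "ry": 0, "rz": 0.104}, {"dx": 0.43, "dy": 1, "dz": 0, "rx": 0, "ry": 0, "rz": 0.104}]' --claw 75 --newtons 30

```text
t: 1.45
tcp_pos: [0.3802, -0.3105, 0.2561]
tool_rot: [0.878, 0.479, -0.0, -0.0]
force: [-0.2, 0.8, 0.8]
finger_gap: 0.749
gripper_force: 0.0
```

>>> move_arm --targets '[{"dx": 0.43, "dy": 1, "dz": 0, "rx": 0, "ry": 0, "rz": 0.104}, {"dx": 0.43, "dy": 1, "dz": 0, "rx": 0, "ry": 0, "rz": 0.104}, {"dx": 0.43, "dy": 1, "dz": 0, "rx": 0, "ry": 0, "rz": 0.104}, {"dx": 0.43, "dy": 1, "dz": 0, "rx": 0, "ry": 0, "rz": 0.104}, {"dx": 0.43, "dy": 1, "dz": 0, "rx": 0, "ry": 0, "rz": 0.104}, {"dx": 0.43, "dy": 1, "dz": 0, "rx": 0, "ry": 0, "rz": 0.104}, {"dx": 0.43, "dy": 1, "dz": 0, "rx": 0, "ry": 0, "rz": 0.104}, {"dx": 0.43, "dy": 1, "dz": 0, "rx": 0, "ry": 0, "rz": 0.104}, {"dx": 0.43, "dy": 1, "dz": 0, "rx": 0, "ry": 0, "rz": 0.104}, {"dx": 0.43, "dy": 1, "dz": 0, "rx": 0, "ry": 0, "rz": 0.104}]'

```text
t: 2.7
tcp_pos: [0.487, -0.0606, 0.2561]
tool_rot: [0.717, 0.698, -0.0, -0.0]
force: [0.2, 0.1, -0.4]
finger_gap: 0.748
gripper_force: 0.0
```

>>> move_arm --targets '[{"dx": 0.43, "dy": 1, "dz": 0, "rx": 0, "ry": 0, "rz": 0.104}, {"dx": 0.43, "dy": 1, "dz": 0, "rx": 0, "ry": 0, "rz": 0.104}, {"dx": 0.43, "dy": 1, "dz": 0, "rx": 0, "ry": 0, "rz": 0.104}, {"dx": 0.43, "dy": 1, "dz": 0, "rx": 0, "ry": 0, "rz": 0.104}, {"dx": 0.43, "dy": 1, "dz": 0, "rx": 0, "ry": 0, "rz": 0.104}, {"dx": 0.43, "dy": 1, "dz": 0, "rx": 0, "ry": 0, "rz": 0.104}, {"dx": 0.43, "dy": 1, "dz": 0, "rx": 0, "ry": 0, "rz": 0.104}, {"dx": 0.43, "dy": 1, "dz": 0, "rx": 0, "ry": 0, "rz": 0.104}, {"dx": 0.43, "dy": 1, "dz": 0, "rx": 0, "ry": 0, "rz": 0.104}, {"dx": 0.43, "dy": 1, "dz": 0, "rx": 0, "ry": 0, "rz": 0.104}]'

```text
t: 3.95
tcp_pos: [0.594, 0.1892, 0.2559]
tool_rot: [0.503, 0.865, -0.0, -0.0]
force: [0.7, -0.6, 0.3]
finger_gap: 0.751
gripper_force: 0.0
```

>>> move_arm --targets '[{"dx": 0.26, "dy": 0.6, "dz": 0, "rx": 0, "ry": 0, "rz": 0}, {"dx": 0.26, "dy": 0.6, "dz": 0, "rx": 0, "ry": 0, "rz": 0}, {"dx": 0.26, "dy": 0.6, "dz": 0, "rx": 0, "ry": 0, "rz": 0}, {"dx": 0, "dy": 0, "dz": -1, "rx": 0, "ry": 0, "rz": 0}, {"dx": 0, "dy": 0, "dz": -1, "rx": 0, "ry": 0, "rz": 0}, {"dx": 0, "dy": 0, "dz": -1, "rx": 0, "ry": 0, "rz": 0}, {"dx": 0, "dy": 0, "dz": -1, "rx": 0, "ry": 0, "rz": 0}, {"dx": 0, "dy": 0, "dz": -1, "rx": 0, "ry": 0, "rz": 0}, {"dx": 0, "dy": 0, "dz": -1, "rx": 0, "ry": 0, "rz": 0}, {"dx": 0, "dy": 0, "dz": -0.9, "rx": 0, "ry": 0, "rz": 0}]'

```text
t: 5.2
tcp_pos: [0.6145, 0.2325, 0.0828]
tool_rot: [0.505, 0.863, -0.0, -0.0]
force: [0.2, -0.0, 0.9]
finger_gap: 0.749
gripper_force: 0.0
```

>>> move_arm --targets '[{"dx": 0, "dy": 0, "dz": 0, "rx": 0, "ry": 0, "rz": 0}, {"dx": 0, "dy": 0, "dz": 0, "rx": 0, "ry": 0, "rz": 0}, {"dx": 0, "dy": 0, "dz": 0, "rx": 0, "ry": 0, "rz": 0}, {"dx": 0, "dy": 0, "dz": 0, "rx": 0, "ry": 0, "rz": 0}, {"dx": 0, "dy": 0, "dz": 0, "rx": 0, "ry": 0, "rz": 0}, {"dx": 0, "dy": 0, "dz": 0, "rx": 0, "ry": 0, "rz": 0}, {"dx": 0, "dy": 0, "dz": 0, "rx": 0, "ry": 0, "rz": 0}, {"dx": 0, "dy": 0, "dz": 0, "rx": 0, "ry": 0, "rz": 0}, {"dx": 0, "dy": 0, "dz": 0, "rx": 0, "ry": 0, "rz": 0}, {"dx": 0, "dy": 0, "dz": 0, "rx": 0, "ry": 0, "rz": 0}]' --claw 0 --newtons 30

```text
t: 6.45
tcp_pos: [0.6166, 0.2335, 0.0847]
tool_rot: [0.505, 0.863, 0.002, 0.002]
force: [4.6, 3.8, -6.7]
finger_gap: 0.348
gripper_force: 31.0
```

>>> move_arm --targets '[{"dx": 0.05, "dy": 0, "dz": 0, "rx": 0, "ry": 0, "rz": -0.33}, {"dx": 0.05, "dy": 0, "dz": 0, "rx": 0, "ry": 0, "rz": -0.33}, {"dx": 0, "dy": 0, "dz": 0, "rx": 0, "ry": 0, "rz": -0.33}, {"dx": 0, "dy": 0, "dz": 0, "rx": 0, "ry": 0, "rz": -0.33}, {"dx": 0, "dy": 0, "dz": 0, "rx": 0, "ry": 0, "rz": -0.33}, {"dx": 0, "dy": 0, "dz": 0, "rx": 0, "ry": 0, "rz": -0.33}, {"dx": 0, "dy": 0, "dz": 0, "rx": 0, "ry": 0, "rz": -0.33}, {"dx": 0, "dy": 0, "dz": 0, "rx": 0, "ry": 0, "rz": -0.33}, {"dx": 0, "dy": 0, "dz": 0, "rx": 0, "ry": 0, "rz": -0.33}, {"dx": 0, "dy": 0, "dz": 0, "rx": 0, "ry": 0, "rz": -0.33}]'

```text
t: 7.7
tcp_pos: [0.6137, 0.2346, 0.0846]
tool_rot: [0.985, 0.174, -0.003, -0.002]
force: [-5.0, 6.4, 1.1]
finger_gap: 0.352
gripper_force: 31.7
```

```bash
python3 - <<'E'
from h import *
a=cams.snapshot('top')[150:220,205:275,::-1];b=cams.snapshot('side')[190:260,165:265,::-1]
f=lambda i:cv2.resize(i,None,fx=4.6,fy=4.6,interpolation=cv2.INTER_CUBIC)
cv2.imwrite('pics/k1.png',np.hstack([f(a),f(b)]))
E
```

```text
(no output)
```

View pics/k1.png

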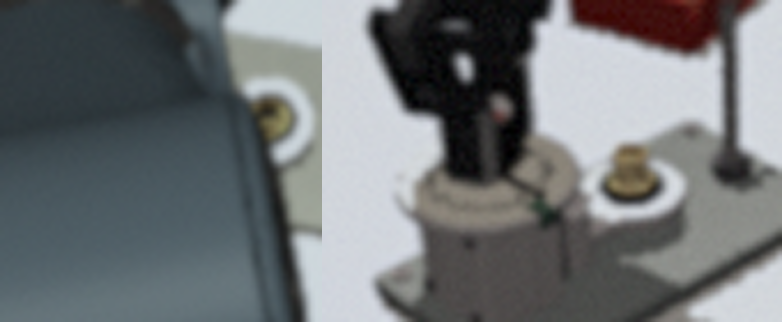

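The side view shows the needle tip near (540,204), close to the tab at (547,211). I compare this with the fitted model.

```bash
python3 - <<'E'
from fit import *
s=least_squares(res,[.6,.16,-.17,.9,1.5,.053,.114]+[0]*6,loss='soft_l1').x
for a in [1.1,.4,.235,.1,.04,-.1]:
    s[4]=a;u=proj('side',model(s)['needle']+s[10:13]);print(a,u,(u-[164.5,189.5])*4.6+[321.5,-.5])
print(S(172,301),S(188,262))
E
```

```text
1.1 [217.3771 225.1548] [564.7346 163.5119]
0.4 [215.7958 231.4259] [557.4607 192.3591]
0.235 [214.2986 232.8037] [550.5738 198.6971]
0.1 [212.7933 233.841 ] [543.6494 203.4687]
0.04 [212.0505 234.27  ] [540.2324 205.442 ]
-0.1 [210.1598 235.1818] [531.5352 209.6361]
(212.625, 234.875) (216.625, 225.125)
```

```bash
python3 - <<'E'
from fit import *
s=least_squares(res,[.6,.16,-.17,.9,1.5,.053,.114]+[0]*6,loss='soft_l1').x
im=cams.snapshot('side').astype(np.float32)
R=Ro.from_euler('z',s[2]).as_matrix()
for a in np.arange(-.4,1.3,.1):
    out=[]
    for r in (.020,.023,.026,.029,.032):
        P=R@np.array([-r*np.cos(a),.075-r*np.sin(a),.079])+[s[0],s[1],0]+s[10:13]
        u,v=proj('side',P);c=cv2.getRectSubPix(im,(1,1),(float(u),float(v)))[0,0];out.append('%3d/%3d'%(c.mean(),c[1]-c[0]))
    print('%.1f'%a,out)
cv2.imwrite('pics/k2.png',cv2.resize(im[212:252,190:240,::-1],None,fx=14,fy=14,interpolation=cv2.INTER_CUBIC))
E
```

```text
-0.4 ['120/ -5', '114/ -4', '118/ -5', '128/ -6', '128/ -5']
-0.3 ['119/ -5', '114/ -5', '121/ -5', '128/ -5', '127/ -5']
-0.2 ['118/ -5', '112/ -5', '117/ -5', '120/ -5', '120/ -6']
-0.1 ['106/ -5', '103/ -3', '101/ -1', ' 91/  1', ' 84/  2']
-0.0 [' 98/ -3', '100/ -3', ' 90/  1', ' 62/ 11', ' 54/ 13']
0.1 [' 88/ -4', ' 89/ -3', ' 71/  4', ' 60/ 10', ' 74/  7']
0.2 [' 73/ -3', ' 68/  0', ' 60/  1', ' 92/  0', '114/ -2']
0.3 [' 69/ -2', ' 67/ -1', ' 87/ -2', '123/ -5', '127/ -5']
0.4 [' 84/ -3', ' 87/ -2', '110/ -5', '131/ -6', '129/ -5']
0.5 [' 99/ -4', '106/ -4', '126/ -6', '132/ -6', '130/ -5']
0.6 ['108/ -4', '111/ -5', '127/ -5', '132/ -6', '129/ -4']
0.7 ['113/ -4', '110/ -4', '126/ -5', '130/ -5', '130/ -5']
0.8 ['116/ -4', '105/ -4', '122/ -5', '130/ -5', '128/ -5']
0.9 ['116/ -4', ' 97/ -4', '113/ -5', '130/ -5', '127/ -6']
1.0 ['116/ -5', ' 95/ -4', '112/ -4', '130/ -5', '129/ -4']
1.1 ['116/ -5', ' 96/ -4', '112/ -4', '130/ -5', '130/ -5']
1.2 ['119/ -4', '102/ -4', '113/ -4', '130/ -6', '131/ -5'][ WARN:0@2.505] global loadsave.cpp:1063 imwrite_ Unsupported depth image for selected encoder is fallbacked to CV_8U.
```

View pics/k2.png

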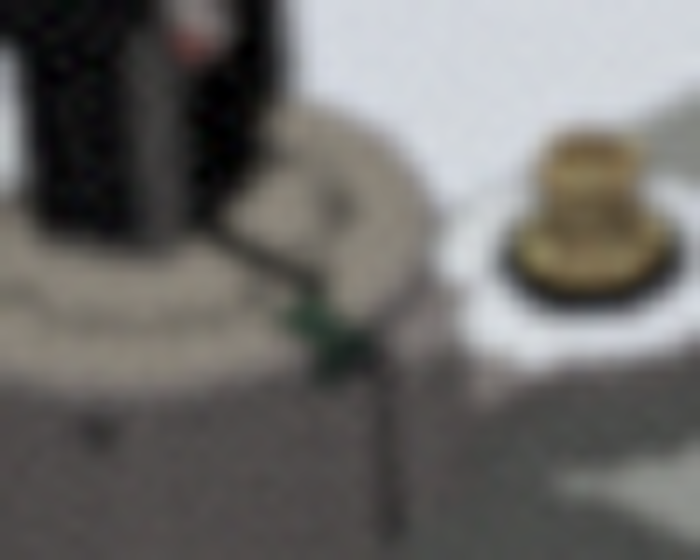

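The needle sits at about 0.22 rad and the tab at 0.04, which agrees with the model. I turn about 20° more, let it settle, open, and go up.

>>> move_arm --targets '[{"dx": 0, "dy": 0, "dz": 0, "rx": 0, "ry": 0, "rz": -0.25}, {"dx": 0, "dy": 0, "dz": 0, "rx": 0, "ry": 0, "rz": -0.25}, {"dx": 0, "dy": 0, "dz": 0, "rx": 0, "ry": 0, "rz": -0.17}, {"dx": 0, "dy": 0, "dz": 0, "rx": 0, "ry": 0, "rz": 0}, {"dx": 0, "dy": 0, "dz": 0, "rx": 0, "ry": 0, "rz": 0}, {"dx": 0, "dy": 0, "dz": 0, "rx": 0, "ry": 0, "rz": 0}, {"dx": 0, "dy": 0, "dz": 0, "rx": 0, "ry": 0, "rz": 0}, {"dx": 0, "dy": 0, "dz": 0, "rx": 0, "ry": 0, "rz": 0}, {"dx": 0, "dy": 0, "dz": 0, "rx": 0, "ry": 0, "rz": 0}, {"dx": 0, "dy": 0, "dz": 0, "rx": 0, "ry": 0, "rz": 0}]'

```text
t: 9.1
tcp_pos: [0.6136, 0.2352, 0.0846]
tool_rot: [1.0, 0.002, -0.003, -0.002]
force: [-5.1, 8.0, 0.6]
finger_gap: 0.345
gripper_force: 31.7
```

>>> move_arm --targets '[{"dx": 0, "dy": 0, "dz": 0, "rx": 0, "ry": 0, "rz": 0}, {"dx": 0, "dy": 0, "dz": 0, "rx": 0, "ry": 0, "rz": 0}, {"dx": 0, "dy": 0, "dz": 0, "rx": 0, "ry": 0, "rz": 0}, {"dx": 0, "dy": 0, "dz": 0, "rx": 0, "ry": 0, "rz": 0}, {"dx": 0, "dy": 0, "dz": 0.5, "rx": 0, "ry": 0, "rz": 0}, {"dx": 0, "dy": 0, "dz": 1, "rx": 0, "ry": 0, "rz": 0}, {"dx": 0, "dy": 0, "dz": 1, "rx": 0, "ry": 0, "rz": 0}, {"dx": 0, "dy": 0, "dz": 1, "rx": 0, "ry": 0, "rz": 0}, {"dx": 0, "dy": 0, "dz": 1, "rx": 0, "ry": 0, "rz": 0}, {"dx": -0.5, "dy": -0.5, "dz": 0.6, "rx": 0, "ry": 0, "rz": 0}]' --claw 75

```text
t: 10.35
tcp_pos: [0.6058, 0.2205, 0.2139]
tool_rot: [1.0, 0.003, 0.002, -0.0]
force: [0.3, 0.2, -0.7]
finger_gap: 0.75
gripper_force: 0.0
```

>>> move_arm --targets '[{"dx": -0.925, "dy": -0.885, "dz": 0, "rx": 0, "ry": 0, "rz": 0.051}, {"dx": -0.925, "dy": -0.885, "dz": 0, "rx": 0, "ry": 0, "rz": 0.051}, {"dx": -0.925, "dy": -0.885, "dz": 0, "rx": 0, "ry": 0, "rz": 0.051}, {"dx": -0.925, "dy": -0.885, "dz": 0, "rx": 0, "ry": 0, "rz": 0.051}, {"dx": -0.925, "dy": -0.885, "dz": 0, "rx": 0, "ry": 0, "rz": 0.051}, {"dx": -0.925, "dy": -0.885, "dz": 0, "rx": 0, "ry": 0, "rz": 0.051}, {"dx": -0.925, "dy": -0.885, "dz": 0, "rx": 0, "ry": 0, "rz": 0.051}, {"dx": 0, "dy": 0, "dz": -1, "rx": 0, "ry": 0, "rz": 0}, {"dx": 0, "dy": 0, "dz": -1, "rx": 0, "ry": 0, "rz": 0}, {"dx": 0, "dy": 0, "dz": -1, "rx": 0, "ry": 0, "rz": 0}]'

```text
t: 11.6
tcp_pos: [0.4432, 0.0648, 0.1367]
tool_rot: [0.995, 0.096, 0.001, 0.0]
force: [0.4, 0.2, 0.5]
finger_gap: 0.75
gripper_force: 0.0
```

```bash
python3 - <<'E'
from h import *
a=cams.snapshot('top')[145:280,205:320,::-1];b=cams.snapshot('side')[190:260,180:270,::-1]
f=lambda i,s:cv2.resize(i,None,fx=s,fy=s,interpolation=cv2.INTER_CUBIC)
a=f(a,4);b=f(b,4.4);b=cv2.copyMakeBorder(b,0,a.shape[0]-b.shape[0],0,0,0)
cv2.imwrite('pics/l1.png',np.hstack([a,b[:,:335]]))
E
```

```text
(no output)
```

View pics/l1.png

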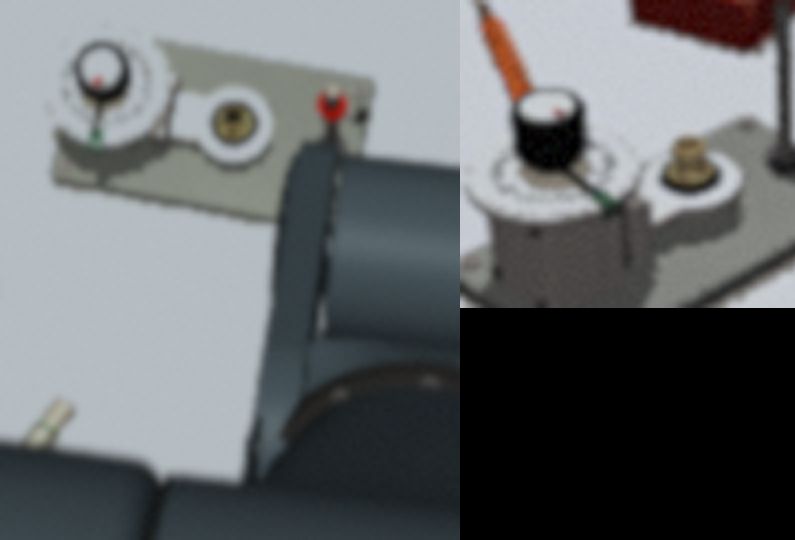

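In both views the needle now lies on the green tab: tip at (97,128) against the tab at (96,136) in the top view. I descend and grip the loupe.

>>> move_arm --targets '[{"dx": 0.04, "dy": 0.02, "dz": -1, "rx": 0, "ry": 0, "rz": 0}, {"dx": 0, "dy": 0, "dz": -1, "rx": 0, "ry": 0, "rz": 0}, {"dx": 0, "dy": 0, "dz": -1, "rx": 0, "ry": 0, "rz": 0}, {"dx": 0, "dy": 0, "dz": -1, "rx": 0, "ry": 0, "rz": 0}, {"dx": 0, "dy": 0, "dz": -0.8, "rx": 0, "ry": 0, "rz": 0}, {"dx": 0, "dy": 0, "dz": -0.5, "rx": 0, "ry": 0, "rz": 0}, {"dx": 0, "dy": 0, "dz": 0, "rx": 0, "ry": 0, "rz": 0}, {"dx": 0, "dy": 0, "dz": 0, "rx": 0, "ry": 0, "rz": 0}, {"dx": 0, "dy": 0, "dz": 0, "rx": 0, "ry": 0, "rz": 0}, {"dx": 0, "dy": 0, "dz": 0, "rx": 0, "ry": 0, "rz": 0}]'

```text
t: 12.95
tcp_pos: [0.4438, 0.0656, 0.0043]
tool_rot: [0.995, 0.096, 0.001, 0.0]
force: [1.1, -0.6, -0.1]
finger_gap: 0.748
gripper_force: 0.0
```

>>> move_arm --targets '[{"dx": 0, "dy": 0, "dz": 0, "rx": 0, "ry": 0, "rz": 0}, {"dx": 0, "dy": 0, "dz": 0, "rx": 0, "ry": 0, "rz": 0}, {"dx": 0, "dy": 0, "dz": 0, "rx": 0, "ry": 0, "rz": 0}, {"dx": 0, "dy": 0, "dz": 0, "rx": 0, "ry": 0, "rz": 0}, {"dx": 0, "dy": 0, "dz": 0, "rx": 0, "ry": 0, "rz": 0}, {"dx": 0, "dy": 0, "dz": 0, "rx": 0, "ry": 0, "rz": 0}, {"dx": 0, "dy": 0, "dz": 0, "rx": 0, "ry": 0, "rz": 0}, {"dx": 0, "dy": 0, "dz": 0, "rx": 0, "ry": 0, "rz": 0}, {"dx": 0, "dy": 0, "dz": 0, "rx": 0, "ry": 0, "rz": 0}, {"dx": 0, "dy": 0, "dz": 0, "rx": 0, "ry": 0, "rz": 0}]' --claw 0 --newtons 60

```text
t: 14.2
tcp_pos: [0.4435, 0.0656, 0.0041]
tool_rot: [0.995, 0.096, 0.0, -0.0]
force: [-1.0, 0.8, 5.4]
finger_gap: 0.158
gripper_force: 59.3
```

>>> move_arm --targets '[{"dx": 0, "dy": 0, "dz": 0.4, "rx": 0, "ry": 0, "rz": 0}, {"dx": 0, "dy": 0, "dz": 0.8, "rx": 0, "ry": 0, "rz": 0}, {"dx": 0, "dy": 0, "dz": 0.8, "rx": 0, "ry": 0, "rz": 0}, {"dx": 0, "dy": 0, "dz": 0.8, "rx": 0, "ry": 0, "rz": 0}, {"dx": 0, "dy": 0, "dz": 0.8, "rx": 0, "ry": 0, "rz": 0}, {"dx": 0, "dy": 0, "dz": 0.8, "rx": 0, "ry": 0, "rz": 0}, {"dx": 0, "dy": 0, "dz": 0.8, "rx": 0, "ry": 0, "rz": 0}, {"dx": 0, "dy": 0, "dz": 0.8, "rx": 0, "ry": 0, "rz": 0}, {"dx": 0, "dy": 0, "dz": 0.6, "rx": 0, "ry": 0, "rz": 0}, {"dx": 0, "dy": 0, "dz": 0, "rx": 0, "ry": 0, "rz": 0}]'

```text
t: 15.45
tcp_pos: [0.4438, 0.0656, 0.1698]
tool_rot: [0.995, 0.096, 0.001, 0.0]
force: [-0.1, 0.0, -1.0]
finger_gap: 0.16
gripper_force: 58.6
```

>>> move_arm --targets '[{"dx": 0.4, "dy": 0.474, "dz": 0, "rx": 0, "ry": 0, "rz": -0.076}, {"dx": 0.4, "dy": 0.474, "dz": 0, "rx": 0, "ry": 0, "rz": -0.076}, {"dx": 0.4, "dy": 0.474, "dz": 0, "rx": 0, "ry": 0, "rz": -0.076}, {"dx": 0.4, "dy": 0.474, "dz": 0, "rx": 0, "ry": 0, "rz": -0.076}, {"dx": 0.4, "dy": 0.474, "dz": 0, "rx": 0, "ry": 0, "rz": -0.076}, {"dx": 0.4, "dy": 0.474, "dz": 0, "rx": 0, "ry": 0, "rz": -0.076}, {"dx": 0.4, "dy": 0.474, "dz": 0, "rx": 0, "ry": 0, "rz": -0.076}, {"dx": 0.4, "dy": 0.474, "dz": 0, "rx": 0, "ry": 0, "rz": -0.076}, {"dx": 0.4, "dy": 0.474, "dz": 0, "rx": 0, "ry": 0, "rz": -0.076}, {"dx": 0, "dy": 0, "dz": 0, "rx": 0, "ry": 0, "rz": 0}]'

```text
t: 16.7
tcp_pos: [0.5333, 0.1727, 0.1678]
tool_rot: [0.997, -0.082, -0.001, 0.0]
force: [-0.8, -0.0, -1.0]
finger_gap: 0.159
gripper_force: 58.7
```

```bash
python3 - <<'E'
from h import *
a=cams.snapshot('top')[150:220,205:305,::-1];b=cams.snapshot('side')[140:260,180:280,::-1]
f=lambda i,s:cv2.resize(i,None,fx=s,fy=s,interpolation=cv2.INTER_CUBIC)
a=f(a,4);b=f(b,4);a=cv2.copyMakeBorder(a,0,b.shape[0]-a.shape[0],0,0,0)
cv2.imwrite('pics/m1.png',np.hstack([a,b]))
E
```

```text
(no output)
```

View pics/m1.png

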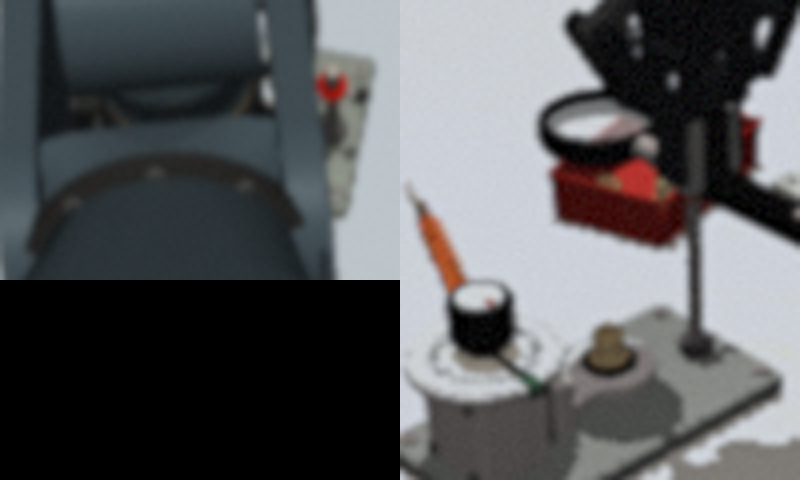

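The side view shows the loupe held level. Its rim's left edge is at (540,128), its top edge at row 91 and its bottom edge near row 166. I compare this with the predicted outline and refine the collar height from the post.

```bash
python3 - <<'E'
from fit import *
sol=least_squares(res,[.6,.16,-.17,.9,1.5,.053,.114]+[0]*6,loss='soft_l1').x
off=sol[10:13]
def vis(P,o=off): u=proj('side',P+o);return (u-[179.5,139.5])*4+[399.5,-.5]
t=np.linspace(0,2*np.pi,90)
L=np.array([.600,.1617,.1708])
for o in (off,np.zeros(3)):
    c=np.array([vis(L+[.03*np.cos(k),.03*np.sin(k),h],o) for k in t for h in(-.007,.007)])
    print('pred left/top/bottom',c.min(0),c[:,1].max(),'centre',vis(L,o))
    B=model(sol)
    print('post foot',vis(np.r_[B['post'][:2],.015],o),'posttop',vis(B['post'],o),'bush',vis(B['bush'],o),'col.116/.121',vis(np.r_[B['col'][:2],.116],o),vis(np.r_[B['col'][:2],.121],o))
S2=lambda x,y:((x-399.5)/4+179.5,(y+.5)/4+139.5)
print('observed in this frame: collar, posttop',[(np.array(S(*q))-[179.5,139.5])*4+[399.5,-.5] for q in((334,101),(334,43))])
E
```

```text
pred left/top/bottom [533.4579  90.3588] 174.18082472006517 centre [598.2663 131.1763]
post foot [696.5333 352.775 ] posttop [692.4947 130.1056] bush [609.2823 337.7492] col.116/.121 [693.5716 189.4839] [693.416  180.8997]
pred left/top/bottom [531.7364  84.9951] 168.55054888044583 centre [596.5748 125.6826]
post foot [695.075  348.0178] posttop [690.9184 124.9152] bush [607.711  332.6849] col.116/.121 [692.0269 184.4098] [691.8666 175.8088]
observed in this frame: collar, posttop [array([694., 181.]), array([694., 123.])]
```

```bash
python3 - <<'E'
import cv2
im=cv2.imread('pics/s1.png')[20:150,280:400]
cv2.imwrite('pics/c1.png',cv2.resize(im,None,fx=4.5,fy=4.5,interpolation=cv2.INTER_CUBIC))
E
```

```text
(no output)
```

View pics/c1.png

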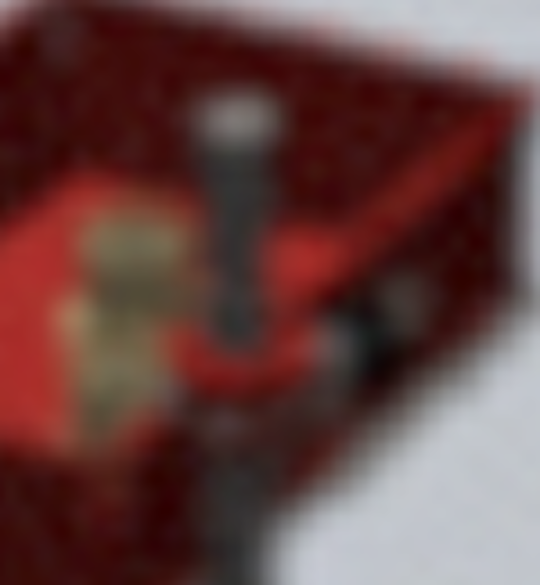

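The collar's top plane is at z ≈ 0.1236 and its mid-line at ≈ 0.1185. I descend slowly.

>>> move_arm --targets '[{"dx": 0.05, "dy": 0, "dz": -0.3, "rx": 0, "ry": 0, "rz": 0}, {"dx": 0, "dy": -0.02, "dz": -0.3, "rx": 0, "ry": 0, "rz": 0}, {"dx": 0, "dy": 0, "dz": -0.3, "rx": 0, "ry": 0, "rz": 0}, {"dx": 0, "dy": 0, "dz": -0.3, "rx": 0, "ry": 0, "rz": 0}, {"dx": 0, "dy": 0, "dz": -0.3, "rx": 0, "ry": 0, "rz": 0}, {"dx": 0, "dy": 0, "dz": -0.3, "rx": 0, "ry": 0, "rz": 0}, {"dx": 0, "dy": 0, "dz": -0.2, "rx": 0, "ry": 0, "rz": 0}, {"dx": 0, "dy": 0, "dz": 0, "rx": 0, "ry": 0, "rz": 0}, {"dx": 0, "dy": 0, "dz": 0, "rx": 0, "ry": 0, "rz": 0}, {"dx": 0, "dy": 0, "dz": 0, "rx": 0, "ry": 0, "rz": 0}]'

```text
t: 18.05
tcp_pos: [0.5349, 0.1718, 0.1191]
tool_rot: [0.997, -0.083, 0.0, -0.0]
force: [0.3, 0.1, -0.6]
finger_gap: 0.162
gripper_force: 58.7
```

```bash
python3 - <<'E'
from fit import *
im=cams.snapshot('side')[:,:,::-1][150:270,180:280]
cv2.imwrite('pics/f1.png',cv2.resize(im,None,fx=5,fy=5,interpolation=cv2.INTER_CUBIC))
s=sensors.sense();p=np.array(s['tcp_pos']);print(p,s['tool_rot'],s['gripper_force'])
X=Ro.from_quat(s['tool_rot']).as_matrix()[:,0];L=p+.0676*X+[0,0,.003];print('lens',L,X)
t=np.linspace(0,2*np.pi,90)
V=lambda P:(proj('side',P)-[179.5,149.5])*5-.5
for h in(.007,-.007):
    c=np.array([V(L+[.03*np.cos(k),.03*np.sin(k),h]) for k in t]);print(h,c.min(0),c.max(0))
print('posttop pred',V(np.array([.591,.102,.15])),'knobtop',V(np.array([.6136,.235,.108])))
E
```

```text
[0.5349 0.1718 0.1191] [ 0.9966 -0.0827  0.0003 -0.0001] 58.67197036743164
lens [0.6016 0.1606 0.1222] [ 0.9863 -0.1647  0.0006]
0.007 [171.6516 164.4088] [326.4585 239.4034]
-0.007 [173.8859 194.9125] [327.3673 271.101 ]
posttop pred [361.8512 105.7483] knobtop [ 98.0312 319.1935]
```

View pics/f1.png

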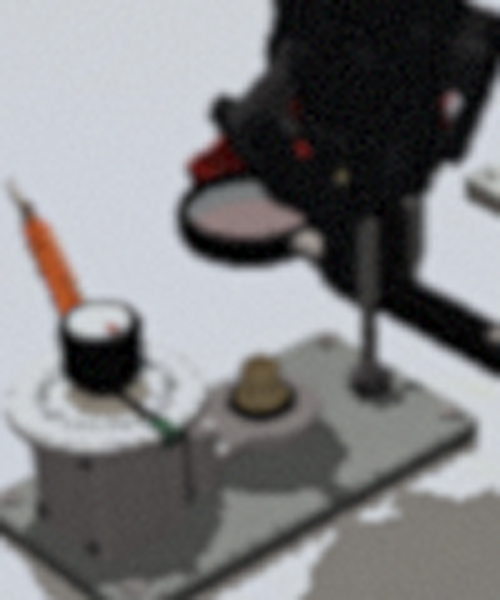

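The lens matches its predicted position: centre row 218 observed and predicted. It is about 3 mm above the collar line, so I lower it and let it settle.

>>> move_arm --targets '[{"dx": 0, "dy": 0, "dz": -0.07, "rx": 0, "ry": 0, "rz": 0}, {"dx": 0, "dy": 0, "dz": -0.06, "rx": 0, "ry": 0, "rz": 0}, {"dx": 0, "dy": 0, "dz": 0, "rx": 0, "ry": 0, "rz": 0}, {"dx": 0, "dy": 0, "dz": 0, "rx": 0, "ry": 0, "rz": 0}, {"dx": 0, "dy": 0, "dz": 0, "rx": 0, "ry": 0, "rz": 0}, {"dx": 0, "dy": 0, "dz": 0, "rx": 0, "ry": 0, "rz": 0}, {"dx": 0, "dy": 0, "dz": 0, "rx": 0, "ry": 0, "rz": 0}, {"dx": 0, "dy": 0, "dz": 0, "rx": 0, "ry": 0, "rz": 0}, {"dx": 0, "dy": 0, "dz": 0, "rx": 0, "ry": 0, "rz": 0}, {"dx": 0, "dy": 0, "dz": 0, "rx": 0, "ry": 0, "rz": 0}]'

```text
t: 19.35
tcp_pos: [0.5347, 0.1718, 0.1156]
tool_rot: [0.997, -0.083, 0.0, -0.0]
force: [1.0, 0.4, -1.8]
finger_gap: 0.158
gripper_force: 58.7
```

```bash
python3 -c "
from station import order
print(order.sign_off())"
```

```text
the job is handed in; nothing more can be done
None
```

The job is handed in, result not reported: the needle is on the green tab, and the loupe is held level over the bush with the lens at about z = 0.1186 m, against a collar line I estimated at 0.1185 m from the pictures.

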